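# Check the air accumulator with the push-on gauge and set the selector

## Robot

A 7-joint arm with a two-finger parallel gripper is mounted at the origin on the work surface; the furniture and walls round the work are solid. World frame = base frame: x ahead of the robot, y to its left, z up, the work surface at z = 0. Lengths are in m, angles in rad, forces in N, time in s.
With the tool pointing down it reaches from about 0.425 to 0.925 m from the base axis. Payload 6.8 kg.
Tool frame: the origin (TCP) lies at the very end of the fingers, on their centre line; the grasp point (between the pads) lies 19 mm behind it; y points along the fingers, x is the direction in which the jaws open and shut, and the axes are right-handed (so a half turn about y gives the same grasp; the last joint's range is limited). The gripper opens to 88 mm and grips with 3 to 60 N. Pads are 20 mm wide; open, the fingers measure 115 mm over their backs; the gripper's body (75 mm by 178 mm) begins 61 mm behind the grasp point.
Start: joints at [1.192, 0.477, 0.022, 1.555, -0.011, 1.109, -0.083], TCP at [0.181, -0.65, 0.223] pointing down, gripper open.
Joint ranges: [-2.96, 2.96], [-0.34, 2.1], [-1.41, 1.46], [0.24, 2.44], [-1.37, 4.51], [0.17, 1.92], [-2.96, 2.96]. Speed limits (rad/s): [2.39, 2.39, 3.14, 3.14, 3.14, 3.14, 3.14].

## Interface

Orientations are given as a rotation vector (axis times angle).
In Python, from cell import env gives the robot as it stands. The module is installed in compiled form; this text tells all that it offers.
- The arm moves only by the tool apply_moves, never from a script. Its argument "motion" is a list that holds one entry, the list of rows, each a list of 7 numbers: the shift along the tool's x, y, z in mm, then the turn, a rotation vector about the tool's x, y, z in degrees, then the finger opening in mm, from 0 to 87.8. In form: [[[tx, ty, tz, wx, wy, wz, grip], ...]]. A call has 1 to 12 rows; each row shifts and turns the commanded pose from where the row before left it, along the tool's axes as they then stand; what a row does not reach is not made up. A row lasts 1/10 s, in which the tool goes at most 50 mm and 8.59 degrees, less where a joint would pass 70% of its speed; a pose out of reach is approached as far as the arm can. A call with a gripper value outside its range is refused whole. The fingers move at their own pace and stop on an object; the grip force is fixed at half the most. Time passes only in rows, so rows that do not move let the fingers close. It gives the time, the measured TCP pose, the force and the opening at its end, in the units of the state.
- env.read_state(): the state, without advancing time (a new reading comes with each control period).
- env.capture(name): name is "side" or "top"; returns a dict with "frame" (384x512x3 uint8, red, green, blue), "intrinsics" (3x3 intrinsics, pixels), "view" (4x4, takes a point from world to camera coordinates). Camera axes: x right, y up, looking along -z (the intrinsics and any distortion apply to the point x, -y, -z); pixel columns grow to the right and rows downward; lengths in m; the calibration is good to about 2 mm. A picture is of the moment at which its call begins. There is no depth.
- env.job_done(): hands the job in, once; it reports no verdict.
The state is a dict: "time_s": time; "qpos": joint angles; "joint_velocities": joint speeds; "effort": joint torques, N m; "position": TCP position; "tcp_rot": TCP orientation; "contact_force": force on the tool from outside, world axes, zero at the start; "torque": the same for the moment, N m; "width": opening from 0.0 (shut) to 1.0 (fully open).
Only numpy, scipy, OpenCV 4.12 (cv2) and the standard library are available. Lean on these libraries where they do the work, as an engineer would, in place of code of your own. Each camera call takes 0.05 s, during which the arm holds its last target. There are 200 camera calls.

## Task

Take the pressure gauge from its stand, push it squarely and fully home on the upright air valve stem with a firm steady push of about 18 N (never over 25 N) and hold it so for about a second, so that the indicator rod is driven out of its top, then put it back upright and fully home in its stand. The rod stays out where the pressure drove it: if it stands out 11 mm or more, so that its dark ring shows, swing the selector lever fully over away from the robot; if less, swing it fully over toward the robot. Leave the beaker, the bottle cap and the marker where they are.

Things in the scene. Friction and masses are not known exactly. Their poses are not given: they have to be found in the camera images.
- gauge: Loose push-on pressure gauge, about 120 g, standing upright. Origin: centre of its open lower mouth; z up along its axis. Steel head 32 mm across from 0 to 45 mm, with a bore 16 mm wide and 44 mm deep, open below; above it an aluminium barrel 24 mm across from 47 to 72 mm. A thin sprung plunger in the bore ends 6 mm above the mouth; raised by the valve's pin it drives out the rod.
- barrel (a point): Point on the gauge's axis 60 mm above its mouth, in the middle of the barrel: grip it about here (the fingertips may bear on the head's shoulder, 47 mm above the mouth, when pushing down). Keep the space above the barrel free: the rod comes out by up to 22 mm.
- rod (a joint): How far the white indicator rod, 8 mm across, stands out of the top of the gauge's barrel, in m. 0 = flush (start). With the gauge pressed fully home it comes out by about 5 to 18 mm according to the hidden pressure, and friction keeps it there until pushed (a quick push drives it 1 to 3 mm further; what counts is where it stands). A thin dark ring round it, 11 mm below its tip, comes out at 11 mm.
- rod_top (a point): Centre of the top face of the indicator rod; 72 mm above the gauge's origin when the rod is flush.
- valve: Fixed dark steel air accumulator, round, 80 mm across and 35 mm high, with a brass valve stem upright on its centre. Origin: centre of its underside, on the bench. On the stem sits a nut with a rubber ring 31 mm across, on which the gauge's mouth lands when fully home. The rubber gives about 1 mm per 8 N, at most 4 mm. The push of about 18 N is the whole force on the valve, pin included.
- stem_tip (a point): Centre of the tip of the valve stem, 85 mm above the bench. Stem 12 mm across, tapered to 7 mm over the last 5 mm. A pin flush in the tip is pushed up by the hidden air pressure (2.4 to 6.6 N) and yields when the gauge presses it. The rubber ring's top lies 25 to 38 mm below the tip: it differs each time and is not measured, so feel for it.
- stand: Fixed aluminium block 72 x 72 x 30 mm with an upright round hole 37 mm wide and 22 mm deep in its centre, in which the gauge stands. Origin: centre of its underside, on the bench; the hole's floor is 8 mm above it. When the gauge stands fully home its origin is 8 mm above the stand's origin.
- selector_base: Fixed grey base block of the selector lever, 70 x 50 x 25 mm. Origin: centre of its underside. Its x axis, which points roughly away from the robot (within 0.4 rad), is the direction in which the lever swings. The pivot lies 22 mm above the origin, along the base's y axis.
- selector (a joint): Angle of the selector lever in rad: 0 = fully over toward the robot (leaning 0.5 rad that way), 0.5 = upright, 1.0 = fully over away from the robot. It stays where it is left (about 0.8 N at the tip moves it). It starts near upright.
- selector_tip (a point): Centre of the black ball, 26 mm across, at the lever's end, 80 mm from the pivot; the shaft is 10 mm thick.
- beaker: Bystander: loose steel beaker, 70 mm across, 94 mm high; origin at the centre of its underside.
- cap_near: Bystander: loose black bottle cap, 37 mm across, 26 mm high; origin at the centre of its underside.
- marker: Bystander: loose white and black marker pen, 135 mm long (its y axis), 16 mm thick; origin under its middle.
Things that resemble listed ones, but are neither listed nor needed, are in the scene too. Leave any blue look-alike of the selector_base alone.

How it is judged:
By the outcome, as a careful person would: the job done as asked, in the order asked, and still so for the second after the job is handed in, with the robot touching nothing.
It also fails if it takes over 72 s, if anything falls off the work surface, if the arm or the gripper's body presses on something with over 40 N, if the wrist force passes 120 N, or if a joint passes its speed limit or range.

## Working session

There is one attempt and no reset: what is moved stays moved. The work goes in short steps, Python scripts to look and compute and a tool call to move; the robot and the scene stay as the last step left them, time stands still between calls to the robot, and variables do not carry over. Pictures are saved under pics/ and viewed, about 8 in all and at most 12, crops included, and the job is handed in when it is done.

Besides the shell and the picture viewer there is one more tool, called after "Request:" as name([rows], argument=value, ...), one row to a line, values as JSON. apply_moves: Moves the arm, as the interface text tells. Its arguments: {"type":"object","properties":{"motion":{"type":"array"}},"required":["motion"]}

```bash
mkdir -p pics; cat > h.py <<'E'
import numpy as np, cv2
from cell import env
from scipy.spatial.transform import Rotation as R
def cap(n,f=None,crop=None,s=1):
    d=env.capture(n); im=d["frame"][...,::-1]
    np.savez(f"{n}.npz",K=d["intrinsics"],V=d["view"])
    if f:
        if crop: x,y,w,h=crop; im=im[y:y+h,x:x+w]
        cv2.imwrite(f"pics/{f}.png",cv2.resize(im,None,fx=s,fy=s,interpolation=cv2.INTER_CUBIC))
    return d
def ray(n,u,v):
    d=np.load(f"{n}.npz") if isinstance(n,str) else n; K,V=d["K"],d["V"]
    c=np.linalg.inv(K)@[u,v,1]; c=np.array([c[0],-c[1],-c[2]])
    return -V[:3,:3].T@V[:3,3], V[:3,:3].T@c/np.linalg.norm(c)
def atz(n,u,v,z):
    o,d=ray(n,u,v); return o+d*(z-o[2])/d[2]
def tri(a,b):
    A=np.zeros((3,3));B=np.zeros(3)
    for n,u,v in (a,b):
        o,d=ray(n,u,v);P=np.eye(3)-np.outer(d,d);A+=P;B+=P@o
    p=np.linalg.solve(A,B)
    g=[np.linalg.norm((np.eye(3)-np.outer(ray(*q)[1],ray(*q)[1]))@(p-ray(*q)[0])) for q in (a,b)]
    return p.round(4),np.round(g,4)
def proj(n,p):
    d=np.load(f"{n}.npz");c=d["V"][:3,:3]@p+d["V"][:3,3];q=d["K"]@[c[0],-c[1],-c[2]];return (q[:2]/q[2]).round(1)
def st():
    s=env.read_state()
    print({k:(np.round(s[k],4).tolist()) for k in ("time_s","qpos","position","tcp_rot","contact_force","width")})
    print(R.from_rotvec(s["tcp_rot"]).as_matrix().round(3).tolist()); return s
E
python3 - <<'E'
from h import *
st()
for n in("side","top"):
    d=cap(n,n+"0",None,1.5); print(n,d["intrinsics"].tolist(),d["view"].round(3).tolist(),[k for k in d])
E
```

```text
{'time_s': 0.0, 'qpos': [1.1919, 0.4778, 0.0223, 1.5564, -0.0115, 1.1093, -0.0832], 'position': [0.1804, -0.6498, 0.2217], 'tcp_rot': [-1.3242, 1.0086, -1.0061], 'contact_force': [-0.1901, -0.0238, -0.3941], 'width': 0.9987}
[[0.267, -0.001, 0.964], [-0.964, 0.002, 0.267], [-0.002, -1.0, -0.0]]
side [[350.9999334102459, 0.0, 258.84960346559757], [0.0, 350.9999334102459, 190.24912629441653], [0.0, 0.0, 1.0]] [[-0.421, 0.907, -0.009, 0.305], [-0.735, -0.335, 0.589, 0.253], [0.531, 0.254, 0.808, -1.121], [0.0, 0.0, 0.0, 1.0]] ['frame', 'intrinsics', 'view']
top [[469.4576237632182, 0.0, 256.2565190923529], [0.0, 469.4576237632182, 185.97226277019786], [0.0, 0.0, 1.0]] [[0.016, -1.0, -0.005, -0.152], [0.993, 0.015, 0.116, -0.469], [-0.116, -0.007, 0.993, -0.886], [0.0, 0.0, 0.0, 1.0]] ['frame', 'intrinsics', 'view']
```

View pics/side0.png

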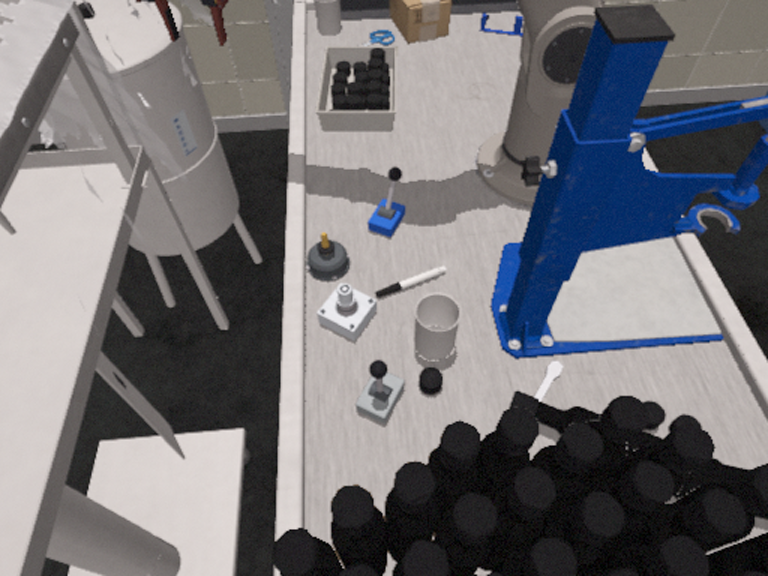

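View pics/top0.png

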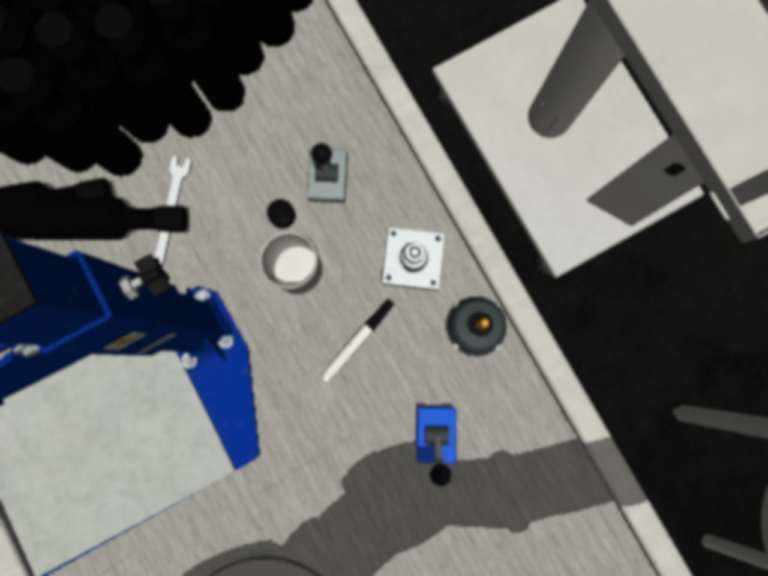

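```bash
python3 - <<'E'
from h import *
T={}
for n,(a,b) in dict(gauge=((415,253),(345,288)),stem=((484,323),(324,236)),ball=((321,153),(378,369)),beakerrim=((291,262),(437,312)),cap=((281,213),(431,380))).items():
    print(n,tri(("top",a[0]/1.5,a[1]/1.5),("side",b[0]/1.5,b[1]/1.5)))
print(proj("top",np.array([0.18,-.65,.22])),proj("side",np.array([0.18,-.65,.22])))
a=cv2.imread("pics/top0.png");b=cv2.imread("pics/side0.png")
z=lambda im,x,y:cv2.resize(im[y:y+75,x:x+100],(400,300),interpolation=cv2.INTER_CUBIC)
m=np.vstack([np.hstack([z(a,365,215),z(b,295,275)]),np.hstack([z(a,430,285),z(b,275,215)])])
cv2.imwrite("pics/m0.png",m)
E
```

```text
gauge (array([ 0.4973, -0.1812,  0.0805]), array([0.0007, 0.0007]))
stem (array([ 0.4131, -0.2661,  0.0784]), array([0.0006, 0.0006]))
ball (array([ 0.6148, -0.0657,  0.1039]), array([0.0002, 0.0002]))
beakerrim (array([ 0.4831, -0.0303,  0.0867]), array([0.0009, 0.0009]))
cap (array([ 0.5584, -0.0051,  0.016 ]), array([0.0008, 0.0008]))
[599.4 374.4] [133.1  27.9]
```

View pics/m0.png

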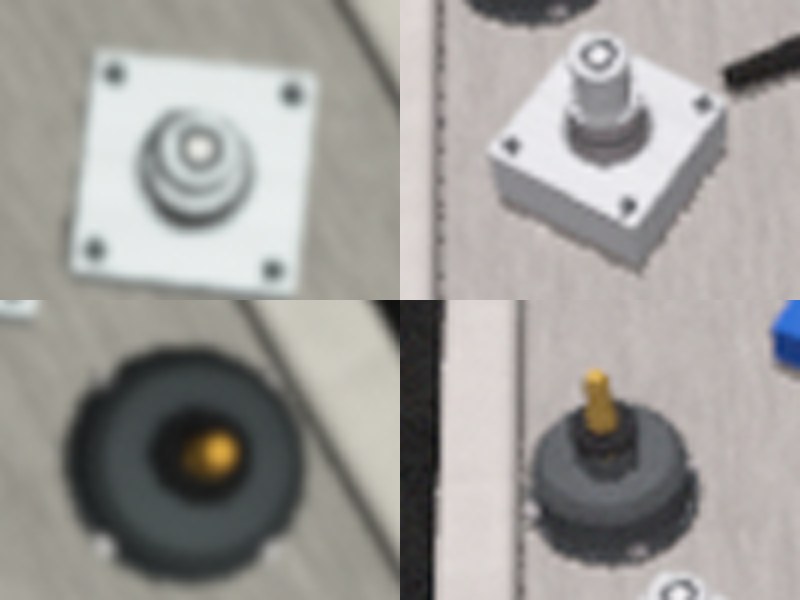

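```bash
cat >> h.py <<'E'
c15=lambda u,v:((u+.5)/1.5-.5,(v+.5)/1.5-.5)
def delta(tgt):
    s=env.read_state(); d=np.array(tgt)-s["position"]
    print("tool mm",(R.from_rotvec(s["tcp_rot"]).as_matrix().T@d*1000).round(1))
E
python3 - <<'E'
from h import *
t=lambda a,b:tri(("top",*c15(*a)),("side",*c15(*b)))
print("gauge",t((415,252.5),(345,288.5)))
print("stem",t((485,323),(324.5,233.7)))
print("stand",t((413.3,258),(346.9,306.1)))
for z in(.03,):print(atz("top",*c15(413.3,258),z),atz("side",*c15(346.9,306.1),z))
print(atz("top",*c15(415,252.5),.08),atz("side",*c15(345,288.5),.08))
print(atz("top",*c15(485,323),.085),atz("side",*c15(324.5,233.7),.085))
delta([.4973,-.181,.222])
E
```

```text
gauge (array([ 0.4982, -0.181 ,  0.0811]), array([0.0006, 0.0006]))
stem (array([ 0.4128, -0.2656,  0.085 ]), array([0.0011, 0.0011]))
stand (array([ 0.4988, -0.181 ,  0.0317]), array([0.0003, 0.0003]))
[ 0.49921786 -0.18131192  0.03      ] [ 0.49774261 -0.18138931  0.03      ]
[ 0.49866958 -0.18161833  0.08      ] [ 0.49734971 -0.18089464  0.08      ]
[ 0.41334528 -0.26658074  0.085     ] [ 0.41249159 -0.26448748  0.085     ]
tool mm [-3.670e+02  3.000e-01  4.308e+02]
```

Request:
apply_moves([
  [[-20,0,25,0,0,0,87],[-32,0,37,0,0,0,87],[-32,0,37,0,0,0,87],[-32,0,37,0,0,0,87],[-32,0,37,0,0,0,87],[-32,0,37,0,0,0,87],[-32,0,37,0,0,0,87],[-32,0,37,0,0,0,87],[-32,0,37,0,0,0,87],[-32,0,37,0,0,0,87],[-32,0,37,0,0,0,87],[-20,0,25,0,0,0,87]],
])

```text
time_s: 1.3
position: [0.4904, -0.1873, 0.2226]
tcp_rot: [-1.326, 1.005, -1.004]
contact_force: [1.2, -0.5, 0.3]
width: 0.987
```

```bash
python3 - <<'E'
from h import *
st(); delta([.498,-.181,.11])
E
```

```text
{'time_s': 1.3, 'qpos': [0.4645, 0.2452, -0.2555, 1.8981, 0.0714, 1.007, -1.1181], 'position': [0.4904, -0.1873, 0.2226], 'tcp_rot': [-1.3256, 1.0048, -1.0042], 'contact_force': [1.1747, -0.5128, 0.2502], 'width': 0.9868}
[[0.271, 0.0, 0.963], [-0.963, 0.001, 0.271], [-0.001, -1.0, 0.001]]
tool mm [ -3.9 112.6   9. ]
```

Request:
apply_moves([
  [[-4,20,9,0,0,0,87],[0,30,0,0,0,0,87],[0,30,0,0,0,0,87],[0,22,0,0,0,0,87],[0,10,0,0,0,0,87],[0,0,0,0,0,0,87],[0,0,0,0,0,0,87]],
])

```text
time_s: 2.0
position: [0.4971, -0.1851, 0.1114]
tcp_rot: [-1.325, 1.007, -1.008]
contact_force: [-0.3, -0.2, 0.5]
width: 0.992
```

```bash
python3 - <<'E'
from h import *
st(); delta([.498,-.181,.057])
a=cap("top","t1",(215,110,130,110),3)["frame"];b=cap("side","s1",(170,140,130,110),3)
m=np.hstack([cv2.imread("pics/t1.png"),cv2.imread("pics/s1.png")]);cv2.imwrite("pics/m1.png",m)
E
```

```text
{'time_s': 2.0, 'qpos': [0.4351, 0.3929, -0.2407, 1.9886, 0.131, 0.7737, -1.1819], 'position': [0.4971, -0.1851, 0.1114], 'tcp_rot': [-1.3248, 1.0068, -1.0082], 'contact_force': [-0.3311, -0.2491, 0.4899], 'width': 0.9918}
[[0.267, 0.001, 0.964], [-0.964, -0.0, 0.267], [0.0, -1.0, 0.001]]
tool mm [-3.7 54.4  1.9]
```

View pics/m1.png

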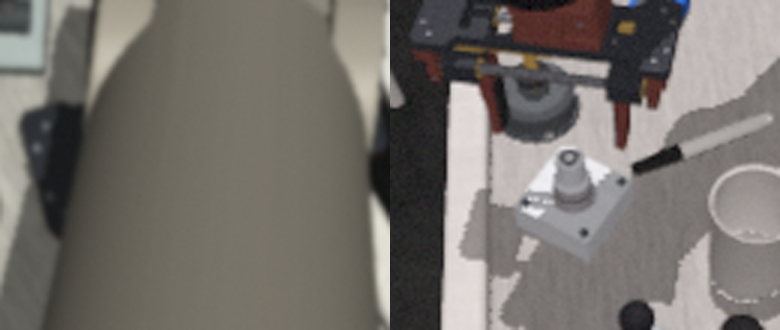

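```bash
python3 - <<'E'
from h import *
s=env.read_state();p=s["position"];M=R.from_rotvec(s["tcp_rot"]).as_matrix()
for k in(-.05,0,.05):print(proj("side",p+k*M[:,0]))
E
```

```text
[248.3 186.2]
[227.1 183.5]
[206.1 180.8]
```

Request:
apply_moves([
  [[-4,15,2,0,0,0,87],[0,20,0,0,0,0,87],[0,14,0,0,0,0,87],[0,5,0,0,0,0,87],[0,0,0,0,0,0,15],[0,0,0,0,0,0,15],[0,0,0,0,0,0,15],[0,0,0,0,0,0,15],[0,0,0,0,0,0,15],[0,0,0,0,0,0,15]],
])

```text
time_s: 3.1
position: [0.4976, -0.1806, 0.0569]
tcp_rot: [-1.325, 1.007, -1.008]
contact_force: [-0.3, 0.1, 0.2]
width: 0.483
```

Request:
apply_moves([
  [[0,0,0,0,0,0,15],[0,0,0,0,0,0,15],[0,0,0,0,0,0,15],[0,0,0,0,0,0,15],[0,0,0,0,0,0,15]],
])

```text
time_s: 3.6
position: [0.4974, -0.1806, 0.0566]
tcp_rot: [-1.325, 1.008, -1.007]
contact_force: [0.3, 0.4, -0.7]
width: 0.259
```

Request:
apply_moves([
  [[0,-10,0,0,0,0,15],[0,-25,0,0,0,0,15],[0,-30,0,0,0,0,15],[0,-30,0,0,0,0,15],[0,-15,0,0,0,0,15],[9,0,-15,0,0,0,15],[14,0,-25,0,0,0,15],[14,0,-25,0,0,0,15],[14,0,-25,0,0,0,15],[8,0,-15,0,0,0,15],[0,0,0,0,0,0,15],[0,0,0,0,0,0,15]],
])

```text
time_s: 4.8
position: [0.4124, -0.2651, 0.1671]
tcp_rot: [-1.325, 1.007, -1.008]
contact_force: [0.8, -0.0, -0.5]
width: 0.261
```

```bash
python3 - <<'E'
from h import *
st(); delta([.412,-.2652,.165])
cap("side","s2",(165,85,120,130),5)
E
```

```text
{'time_s': 4.8, 'qpos': [0.6265, 0.2519, -0.2106, 2.0335, 0.0683, 0.862, -0.9225], 'position': [0.4124, -0.2651, 0.1671], 'tcp_rot': [-1.3246, 1.0071, -1.0081], 'contact_force': [0.7664, -0.0468, -0.4811], 'width': 0.2609}
[[0.267, 0.001, 0.964], [-0.964, 0.0, 0.267], [0.0, -1.0, 0.001]]
tool mm [-0.1  2.1 -0.4]
```

View pics/s2.png

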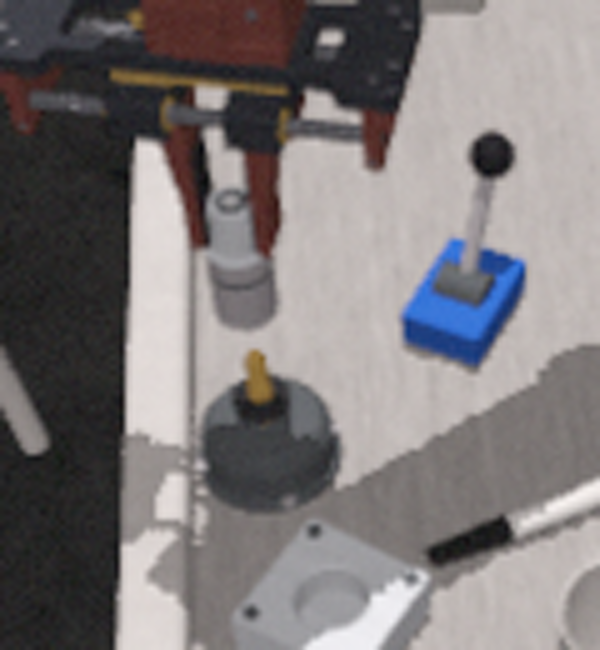

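```bash
python3 - <<'E'
from h import *
f=lambda u,v:((u+.5)/5-.5+165,(v+.5)/5-.5+85)
print(atz("side",*f(232,202),.1905),atz("side",*f(256,354),.085),atz("side",*f(244,310),.1185))
for z in (.1905,.1185,.085): 
  q=proj("side",np.array([.4128,-.2650,z]));print(z,(q-[165,85]+.5)*5-.5)
q=proj("side",np.array([.4128,-.2656,.085]));print((q-[165,85]+.5)*5-.5)
E
```

```text
[ 0.41206019 -0.26550984  0.1905    ] [ 0.41218034 -0.26573342  0.085     ] [ 0.41377173 -0.26753253  0.1185    ]
0.1905 [232.  203.5]
0.1185 [249.5 310. ]
0.085 [256.5 355.5]
[255.5 355. ]
```

Request:
apply_moves([
  [[0,10,0,0,0,0,15],[0,14,0,0,0,0,15],[0,8,0,0,0,0,15],[0,5,0,0,0,0,15],[0,5,0,0,0,0,15],[0,3,0,0,0,0,15],[0,0,0,0,0,0,15]],
])

```text
time_s: 5.55
position: [0.4122, -0.2652, 0.1216]
tcp_rot: [-1.325, 1.007, -1.007]
contact_force: [-1.5, -0.3, 1.2]
width: 0.257
```

Request:
apply_moves([
  [[0,3,0,0,0,0,15],[0,3,0,0,0,0,15],[0,3,0,0,0,0,15],[0,0,0,0,0,0,15]],
])

```text
time_s: 5.95
position: [0.4122, -0.2655, 0.1125]
tcp_rot: [-1.325, 1.007, -1.008]
contact_force: [0.5, 0.7, 2.6]
width: 0.257
```

Request:
apply_moves([
  [[0,1,0,0,0,0,15],[0,1,0,0,0,0,15],[0,1,0,0,0,0,15],[0,0,0,0,0,0,15]],
])

```text
time_s: 6.35
position: [0.4122, -0.2655, 0.1096]
tcp_rot: [-1.325, 1.007, -1.008]
contact_force: [0.0, 0.6, 1.8]
width: 0.257
```

Request:
apply_moves([
  [[0,1,0,0,0,0,15],[0,1,0,0,0,0,15],[0,0,0,0,0,0,15]],
])

```text
time_s: 6.65
position: [0.4121, -0.2656, 0.1076]
tcp_rot: [-1.325, 1.007, -1.008]
contact_force: [1.1, 1.3, 2.0]
width: 0.259
```

Request:
apply_moves([
  [[0,1,0,0,0,0,15],[0,1,0,0,0,0,15],[0,0,0,0,0,0,15]],
])

```text
time_s: 6.95
position: [0.4121, -0.2655, 0.1056]
tcp_rot: [-1.325, 1.007, -1.008]
contact_force: [0.8, 0.1, 1.6]
width: 0.26
```

Request:
apply_moves([
  [[0,1,0,0,0,0,15],[0,1,0,0,0,0,15],[0,0,0,0,0,0,15]],
])

```text
time_s: 7.25
position: [0.4121, -0.2655, 0.1036]
tcp_rot: [-1.325, 1.007, -1.007]
contact_force: [1.6, 0.0, 2.0]
width: 0.259
```

Request:
apply_moves([
  [[0,1,0,0,0,0,15],[0,1,0,0,0,0,15],[0,0,0,0,0,0,15]],
])

```text
time_s: 7.55
position: [0.412, -0.2655, 0.1015]
tcp_rot: [-1.325, 1.007, -1.007]
contact_force: [1.2, 0.3, 2.1]
width: 0.259
```

Request:
apply_moves([
  [[0,1,0,0,0,0,15],[0,1,0,0,0,0,15],[0,0,0,0,0,0,15]],
])

```text
time_s: 7.85
position: [0.4124, -0.2656, 0.1003]
tcp_rot: [-1.325, 1.007, -1.008]
contact_force: [-1.0, 2.5, 9.1]
width: 0.257
```

Request:
apply_moves([
  [[0,0.5,0,0,0,0,15],[0,0,0,0,0,0,15]],
])

```text
time_s: 8.05
position: [0.4125, -0.2656, 0.1]
tcp_rot: [-1.325, 1.007, -1.008]
contact_force: [-1.4, 3.0, 11.8]
width: 0.262
```

Request:
apply_moves([
  [[0,0.5,0,0,0,0,15],[0,0.5,0,0,0,0,15],[0,0,0,0,0,0,15]],
])

```text
time_s: 8.35
position: [0.4126, -0.2656, 0.0994]
tcp_rot: [-1.325, 1.007, -1.008]
contact_force: [-2.4, 2.3, 15.9]
width: 0.256
```

Request:
apply_moves([
  [[0,0.5,0,0,0,0,15],[0,0,0,0,0,0,15],[0,0,0,0,0,0,15]],
])

```text
time_s: 8.65
position: [0.4127, -0.2657, 0.0992]
tcp_rot: [-1.325, 1.006, -1.009]
contact_force: [-2.7, 3.0, 18.4]
width: 0.257
```

Request:
apply_moves([
  [[0,0,0,0,0,0,15],[0,0,0,0,0,0,15],[0,0,0,0,0,0,15],[0,0,0,0,0,0,15],[0,0,0,0,0,0,15],[0,0,0,0,0,0,15],[0,0,0,0,0,0,15],[0,0,0,0,0,0,15],[0,0,0,0,0,0,15],[0,0,0,0,0,0,15]],
])

```text
time_s: 9.65
position: [0.4127, -0.2656, 0.0992]
tcp_rot: [-1.325, 1.006, -1.009]
contact_force: [-2.5, 3.3, 18.3]
width: 0.26
```

```bash
python3 - <<'E'
from h import *
st(); print(env.read_state()["torque"])
cap("side","s3",(180,85,80,100),6)
E
```

```text
{'time_s': 9.65, 'qpos': [0.6117, 0.3527, -0.1988, 2.0886, 0.1054, 0.7081, -0.9555], 'position': [0.4127, -0.2656, 0.0992], 'tcp_rot': [-1.325, 1.0064, -1.0086], 'contact_force': [-2.5242, 3.2632, 18.3004], 'width': 0.2595}
[[0.267, 0.001, 0.964], [-0.964, -0.001, 0.267], [0.001, -1.0, 0.001]]
[ 0.86888405  0.66371124 -0.00975578]
```

View pics/s3.png

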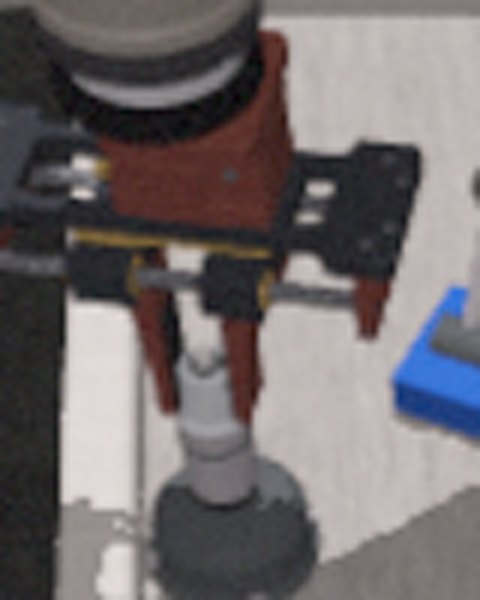

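Request:
apply_moves([
  [[0,-5,0,0,0,0,15],[0,-10,0,0,0,0,15],[0,-20,0,0,0,0,15],[0,-20,0,0,0,0,15],[0,-14,0,0,0,0,15],[-9,0,15,0,0,0,15],[-14,0,25,0,0,0,15],[-14,0,25,0,0,0,15],[-14,0,25,0,0,0,15],[-8,0,15,0,0,0,15],[0,0,0,0,0,0,15],[0,0,0,0,0,0,15]],
])

```text
time_s: 10.9
position: [0.4964, -0.181, 0.1663]
tcp_rot: [-1.326, 1.009, -1.006]
contact_force: [-0.2, 0.6, -1.2]
width: 0.259
```

```bash
python3 - <<'E'
from h import *
st(); delta([.4974,-.1806,.0566])
cap("side","s4",(185,110,100,120),5)
E
```

```text
{'time_s': 10.9, 'qpos': [0.4453, 0.3173, -0.2576, 1.9466, 0.103, 0.8918, -1.1649], 'position': [0.4964, -0.181, 0.1663], 'tcp_rot': [-1.3265, 1.0087, -1.0065], 'contact_force': [-0.2445, 0.6226, -1.2114], 'width': 0.2591}
[[0.268, -0.002, 0.964], [-0.964, -0.0, 0.268], [-0.0, -1.0, -0.002]]
tool mm [-1.000e-01  1.097e+02  1.300e+00]
```

View pics/s4.png

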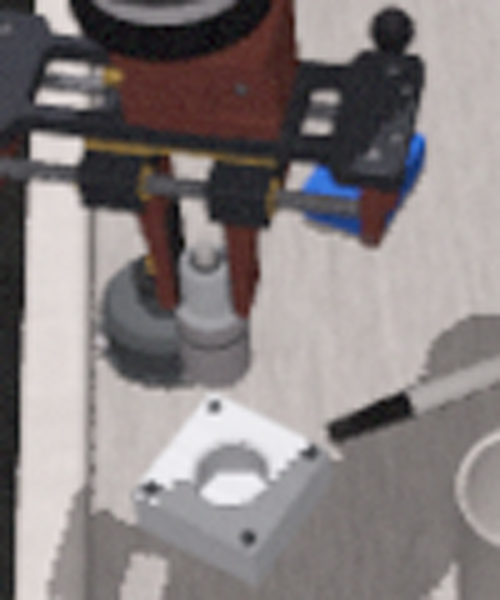

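Request:
apply_moves([
  [[0,10,1,0,0,0,15],[0,25,0,0,0,0,15],[0,25,0,0,0,0,15],[0,15,0,0,0,0,15],[0,6,0,0,0,0,15],[0,4,0,0,0,0,15],[0,4,0,0,0,0,15],[0,4,0,0,0,0,15],[0,0,0,0,0,0,15]],
])

```text
time_s: 11.85
position: [0.4984, -0.1803, 0.0736]
tcp_rot: [-1.325, 1.007, -1.008]
contact_force: [0.4, -0.8, -1.4]
width: 0.254
```

Request:
apply_moves([
  [[0,3,0,0,0,0,15],[0,3,0,0,0,0,15],[0,3,0,0,0,0,15],[0,2,0,0,0,0,15],[0,2,0,0,0,0,15],[0,2,0,0,0,0,15],[0,1,0,0,0,0,15],[0,0,0,0,0,0,15]],
])

```text
time_s: 12.65
position: [0.4983, -0.1802, 0.0575]
tcp_rot: [-1.325, 1.008, -1.007]
contact_force: [-0.8, 0.2, -1.6]
width: 0.261
```

Request:
apply_moves([
  [[0,1,0,0,0,0,15],[0,0,0,0,0,0,15]],
])

```text
time_s: 12.85
position: [0.4985, -0.1803, 0.0567]
tcp_rot: [-1.325, 1.007, -1.008]
contact_force: [0.0, 1.0, -1.3]
width: 0.259
```

Request:
apply_moves([
  [[0,0.5,0,0,0,0,15],[0,0.5,0,0,0,0,15],[0,0,0,0,0,0,15]],
])

```text
time_s: 13.15
position: [0.4988, -0.1804, 0.0565]
tcp_rot: [-1.325, 1.007, -1.008]
contact_force: [-1.5, 1.2, 9.3]
width: 0.256
```

Request:
apply_moves([
  [[0,-0.7,0,0,0,0,15],[0,0,0,0,0,0,30],[0,0,0,0,0,0,60],[0,0,0,0,0,0,60],[0,0,0,0,0,0,60],[0,0,0,0,0,0,60],[0,-10,0,0,0,0,60],[0,-30,0,0,0,0,60],[0,-40,0,0,0,0,60],[0,-40,0,0,0,0,60],[0,-20,0,0,0,0,15],[0,0,0,0,0,0,0]],
])

```text
time_s: 14.35
position: [0.5006, -0.1808, 0.2005]
tcp_rot: [-1.323, 1.002, -1.013]
contact_force: [-0.3, -0.5, -0.2]
width: 0.54
```

```bash
python3 - <<'E'
from h import *
st()
cap("side","s5",(205,165,60,60),6);cap("side","s5b",(230,235,60,60),6)
cv2.imwrite("pics/m5.png",np.hstack([cv2.imread("pics/s5.png"),cv2.imread("pics/s5b.png")]))
E
```

```text
{'time_s': 14.35, 'qpos': [0.4523, 0.2783, -0.2656, 1.9109, 0.0893, 0.9564, -1.1548], 'position': [0.5006, -0.1808, 0.2005], 'tcp_rot': [-1.3227, 1.0016, -1.0128], 'contact_force': [-0.3322, -0.4878, -0.232], 'width': 0.54}
[[0.267, 0.007, 0.964], [-0.964, -0.002, 0.267], [0.004, -1.0, 0.006]]
```

View pics/m5.png

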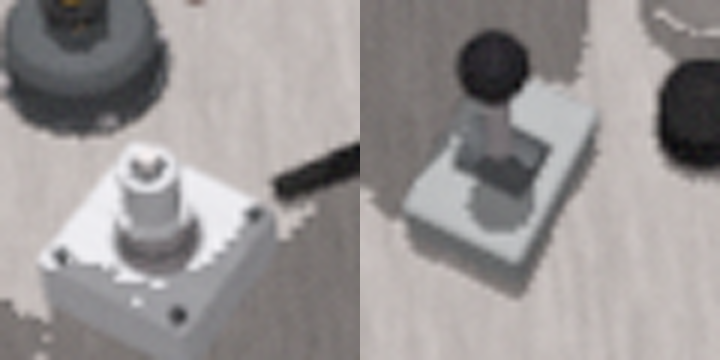

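Request:
apply_moves([
  [[0,0,0,0,-8.3,0,0],[0,0,0,0,-8.3,0,0],[0,0,0,0,-8.3,0,0],[0,0,0,0,-8.3,0,0],[0,0,0,0,-8.3,0,0],[0,0,0,0,-8.3,0,0],[0,0,0,0,-8.3,0,0],[0,0,0,0,-8.3,0,0],[0,0,0,0,-8.3,0,0],[20,0,20,0,0,0,0],[25,0,25,0,0,0,0],[0,0,0,0,0,0,0]],
])

```text
time_s: 15.65
position: [0.545, -0.1304, 0.1951]
tcp_rot: [-1.567, -0.007, 0.008]
contact_force: [-0.4, 0.9, 0.1]
width: 0.006
```

```bash
python3 - <<'E'
from h import *
st()
a=np.mean([env.capture("side")["frame"].astype(float) for _ in range(6)],0)[...,::-1]
b=np.mean([env.capture("top")["frame"].astype(float) for _ in range(6)],0)[...,::-1]
np.save("sa.npy",a);np.save("tb.npy",b)
for z in(.08,.085,.091,.098):print(z,proj("side",np.array([.498,-.181,z])),proj("top",np.array([.498,-.181,z])))
old=cv2.imread("pics/side0.png");oldt=cv2.imread("pics/top0.png")
c=lambda im,s,x,y,w:cv2.resize(im[int(y*s):int((y+w)*s),int(x*s):int((x+w)*s)],(390,390),interpolation=cv2.INTER_CUBIC).clip(0,255).astype(np.uint8)
k=lambda im:cv2.resize(im,(400,300)).clip(0,255).astype(np.uint8)
m=np.hstack([c(a,1,216,178,26),c(b,1,264,155,26)])
cv2.imwrite("pics/m6.png",m)
print(a[180:208,226:234].mean(2).round().astype(int))
E
```

```text
{'time_s': 15.65, 'qpos': [0.532, 0.3646, -0.5066, 1.8339, 0.2033, 0.9956, -0.0484], 'position': [0.545, -0.1304, 0.1951], 'tcp_rot': [-1.5671, -0.0074, 0.0078], 'contact_force': [-0.4184, 0.9393, 0.0886], 'width': 0.0062}
[[1.0, -0.0, -0.01], [0.01, 0.004, 1.0], [-0.0, -1.0, 0.004]]
0.08 [229.7 192.4] [276.2 168.5]
0.085 [229.5 191.1] [276.3 168.1]
0.091 [229.3 189.6] [276.4 167.6]
0.098 [229.1 187.9] [276.5 167. ]
[[ 48  45  54  59  59  59  57  55]
 [ 48  47  56  59  58  59  59  55]
 [ 46  44  52  55  60  60  56  56]
 [ 43  44  50  72  70  61  56  55]
 [ 42  46  60 109 116 101  84  69]
 [ 47  47  74 129 155 154 137 116]
 [ 50  50  70 119 161 173 175 168]
 [ 51  51  62 117 159 179 184 186]
 [ 53  52  57 115 154 182 186 188]
 [ 57  52  58 122 166 205 201 192]
 [ 57  57  55 118 180 219 222 207]
 [ 57  57  69 126 162 147 204 223]
 [ 56  58  85 123 127 113 152 221]
 [ 82  66  91 110 119 111 201 225]
 [151 130 109  98 125 157 220 217]
 [199 197 170 158 188 222 222 180]
 [167 199 204 209 216 207 172 139]
 [136 141 149 153 150 146 142 138]
 [140 141 144 146 149 146 142 137]
 [145 141 146 148 148 146 142 136]
 [157 142 145 147 147 145 142 137]
 [193 148 146 145 146 144 143 141]
 [193 156 151 150 149 149 153 169]
 [160 164 164 161 160 162 162 182]
 [123 156 157 155 154 152 148 138]
 [103 111 115 124 126 121 115 115]
 [ 90 100 110 113 115 112 111 109]
 [ 97  88  90 101 102  94  92  94]]
```

View pics/m6.png

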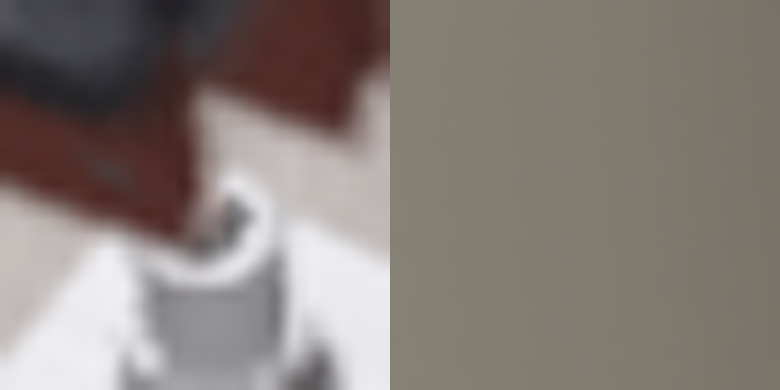

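Request:
apply_moves([
  [[-10,0,-15,0,0,0,0],[-25,0,-33,0,0,0,0],[-25,0,-33,0,0,0,0],[-25,0,-33,0,0,0,0],[-25,0,-33,0,0,0,0],[-25,0,-33,0,0,0,0],[-25,0,-33,0,0,0,0],[-25,0,-33,0,0,0,0],[-25,0,-33,0,0,0,0],[-25,0,-33,0,0,0,0],[-10,0,-15,0,0,0,0],[0,0,0,0,0,0,0]],
])

```text
time_s: 17.45
position: [0.2968, -0.4656, 0.1963]
tcp_rot: [-1.572, 0.002, -0.001]
contact_force: [0.0, 0.3, -0.5]
width: 0.005
```

```bash
python3 - <<'E'
from h import *
st()
a=np.mean([env.capture("side")["frame"].astype(float) for _ in range(6)],0)[...,::-1]
b=np.mean([env.capture("top")["frame"].astype(float) for _ in range(6)],0)[...,::-1]
np.save("sa.npy",a);np.save("tb.npy",b)
c=lambda im,s,x,y,w:cv2.resize(im[int(y*s):int((y+w)*s),int(x*s):int((x+w)*s)],(390,390),interpolation=cv2.INTER_CUBIC).clip(0,255).astype(np.uint8)
old=cv2.imread("pics/side0.png").astype(float)
m=np.hstack([c(a,1,216,178,26),c(old,1.5,216,178,26)])
n=np.hstack([c(b,1,264,155,26),c(b,1,185,85,80)])
m=np.vstack([m,n]); m=cv2.resize(m,(600,600))
cv2.imwrite("pics/m7.png",m)
print(a[180:208,224:236].mean(2).round().astype(int))
E
```

```text
{'time_s': 17.45, 'qpos': [1.1552, 0.3246, -0.3249, 1.8622, 0.1248, 0.9742, 0.7738], 'position': [0.2968, -0.4656, 0.1963], 'tcp_rot': [-1.5717, 0.0022, -0.001], 'contact_force': [0.0102, 0.2505, -0.5261], 'width': 0.0048}
[[1.0, -0.001, 0.002], [-0.002, -0.001, 1.0], [-0.001, -1.0, -0.001]]
[[ 55  57  55  52  53  61  85  87 160 182 183 181]
 [ 56  56  57  57  60  63  68 114 170 185 185 183]
 [ 56  57  58  65  64  68 112 163 184 188 188 186]
 [ 64  62  69  66  65 110 169 177 182 188 188 187]
 [ 93  67  78  81 115 168 185 181 182 186 188 187]
 [110  80 117 138 176 186 185 181 183 186 188 188]
 [120 138 174 189 187 184 183 178 182 186 186 189]
 [174 185 183 185 185 183 183 180 181 185 186 189]
 [185 184 191 198 197 191 188 185 182 185 188 189]
 [186 191 216 230 228 221 213 208 198 189 187 190]
 [188 209 226 226 233 236 233 224 219 204 190 192]
 [196 224 213 187 213 228 215 163 201 220 196 191]
 [211 227 191 125 153 182 159 120 150 217 199 201]
 [224 229 201 139 129 139 134 114 198 223 201 220]
 [208 217 199 160 134 113 129 155 216 214 186 219]
 [211 195 216 217 187 168 188 219 219 177 148 215]
 [224 176 164 200 212 216 215 203 168 135 140 210]
 [230 182 133 138 146 150 147 142 138 134 124 204]
 [223 176 135 138 143 144 144 142 140 135 124 205]
 [229 191 142 138 142 145 145 143 140 134 125 205]
 [221 197 155 139 142 144 144 142 139 133 136 205]
 [201 218 190 146 143 143 143 142 141 139 152 192]
 [168 201 190 154 148 148 146 146 151 166 160 158]
 [152 145 157 162 162 159 157 159 158 181 157 112]
 [145 101 120 154 153 152 151 149 145 135 117 102]
 [138  93  99 109 113 121 123 117 114 112 107  90]
 [152  99  88  98 106 110 111 109 109 106  92  85]
 [180 114  94  86  87  97 100  91  88  93  90 101]]
```

View pics/m7.png

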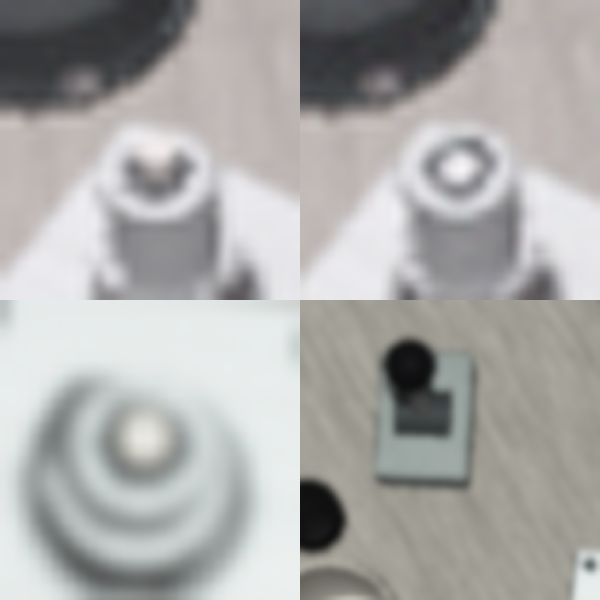

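```bash
python3 - <<'E'
from h import *
a=np.load("sa.npy"); o=cv2.resize(cv2.imread("pics/side0.png").astype(float),(512,384),interpolation=cv2.INTER_AREA)
for im in(o,a):
  print((im[186:197,224:235,2]-im[186:197,224:235,0]).round().astype(int)); 
print(o[186:198,224:236].mean(2).round().astype(int))
print("lever/base")
for n,f in dict(l=(382,352),r=(470,352),bl=(378,480),br=(466,485)).items():
  u,v=f[0]-300,f[1]-300
  k=80/300; print(n,atz("top",(u+.5)*k-.5+185,(v+.5)*k-.5+85,.025).round(4))
E
```

```text
[[ 5  8  9  9 10  8 10 10 10 10  9]
 [ 9 10  9  9 10 11 10  9 10 10  9]
 [ 8  9  6  4  5  5  5  6  8 10 10]
 [ 9  7  1 -1 -2 -1  0  1  3  5  9]
 [ 9  3 -1 -4 -5 -5 -5 -5 -3  1  6]
 [ 5  0 -4 -6 -5 -3 -1 -3 -5 -4  2]
 [ 0 -2 -4 -6 -3 -1  0 -2 -6 -4 -2]
 [-2 -3 -3 -3 -2 -1 -3 -5 -5 -4 -3]
 [-4 -3 -3 -4 -5 -4 -5 -4 -4 -3 -3]
 [-3 -3 -3 -3 -4 -4 -4 -3 -3 -2 -2]
 [-3 -2 -3 -3 -4 -4 -5 -3 -3 -3 -3]]
[[ 6  8  9 10  9  9  9 10  9  9 10]
 [ 9 10 10 10 10 10  9  9  9  9 10]
 [10 10  7  5  5  7  8  8  8 10  9]
 [ 9  7  1 -2  0  4  5  3  5  8  9]
 [ 9  3 -2 -1  4  7  5 -1 -1  4  8]
 [ 5 -1 -4  0  6  6  7  1 -4 -2  4]
 [-1 -3 -4 -4  5  6  6 -2 -6 -4 -3]
 [-2 -3 -3 -4  2  5  4 -2 -4 -4 -4]
 [-3 -3 -4 -4 -5 -2 -4 -4 -3 -3 -3]
 [-3 -3 -3 -3 -4 -4 -3 -3 -4 -3 -2]
 [-3 -3 -3 -4 -4 -3 -3 -4 -4 -2 -3]]
[[125 139 171 186 186 184 182 179 182 184 187 188]
 [169 181 185 188 186 185 183 181 182 184 186 188]
 [185 184 193 202 199 197 197 192 185 185 187 189]
 [186 191 213 222 213 204 200 197 198 195 189 190]
 [190 209 222 207 182 167 144 142 198 211 194 189]
 [199 220 206 164 168 198 187 151 165 205 199 192]
 [209 223 186 140 198 233 226 179 162 208 204 203]
 [216 221 204 162 180 209 191 153 193 216 199 215]
 [210 202 219 200 164 148 152 172 213 200 171 209]
 [219 187 197 212 202 184 190 207 202 167 149 201]
 [230 189 144 158 184 191 190 174 149 134 132 188]
 [227 186 137 135 144 148 148 145 137 130 132 195]]
lever/base
l [ 0.6455 -0.0427  0.025 ]
r [ 0.6462 -0.0894  0.025 ]
bl [ 0.5761 -0.0425  0.025 ]
br [ 0.5741 -0.0889  0.025 ]
```

```bash
cat > fit.py <<'E'
from h import *
from scipy.ndimage import gaussian_filter
from scipy.optimize import minimize
S=6;X0,Y0,W,H=222,184,14,16;B=2
a=np.load("sa.npy");o=cv2.resize(cv2.imread("pics/side0.png").astype(float),(512,384),interpolation=cv2.INTER_AREA)
N=np.load("side.npz");K,V=N["K"],N["V"]
us=(np.arange(-B*S,(W+B)*S)+.5)/S-.5+X0;vs=(np.arange(-B*S,(H+B)*S)+.5)/S-.5+Y0
U,Vv=np.meshgrid(us,vs)
D=np.stack([(U-K[0,2])/K[0,0],-(Vv-K[1,2])/K[1,1],-np.ones_like(U)],-1)@V[:3,:3]
C=-V[:3,:3].T@V[:3,3]
def plane(z): 
    t=(z-C[2])/D[...,2];return C+D*t[...,None]
def cyl(x,y,r):
    ox,oy=C[0]-x,C[1]-y;A=D[...,0]**2+D[...,1]**2;b=ox*D[...,0]+oy*D[...,1];d=b*b-A*(ox*ox+oy*oy-r*r)
    t=(-b-np.sqrt(np.maximum(d,0)))/A;return np.where(d>0,C[2]+D[...,2]*t,-1)
def labels(x,y,h,ro,rng):
    z0=.08;L=np.zeros(U.shape,int)
    zb=cyl(x,y,.012);L[(zb<z0)&(zb>.055)]=1;L[(zb<=.055)&(zb>0)]=6
    r=np.hypot(*(plane(z0)[...,:2]-[x,y]).transpose(2,0,1));L[r<.012]=2;L[r<ro]=3
    if h>0:
        zr=cyl(x,y,.004);m=(zr>z0)&(zr<z0+h);L[m]=4
        if rng: L[m&(abs(zr-(z0+h-.011))<.00075)]=3
    r=np.hypot(*(plane(z0+h)[...,:2]-[x,y]).transpose(2,0,1));L[r<.004]=5
    return L
def res(im,x,y,h,ro,sg,rng=True,full=False):
    L=labels(x,y,h,ro,rng)
    M=[gaussian_filter((L==k).astype(float),sg*S)[B*S:-B*S,B*S:-B*S].reshape(H,S,W,S).mean((1,3)) for k in range(7)]
    c=slice(3,-3);M=[m[c,2:-2].ravel() for m in M]
    A=np.stack([m for m in M if m.max()>.05],1);y_=im[Y0:Y0+H,X0:X0+W][c,2:-2].reshape(-1,3)
    s=np.linalg.lstsq(A,y_,rcond=None)[0];e=((A@s-y_)**2).mean()**.5
    return (e,s.mean(1).round()) if full else e
def fit(im,h,rng=True):
    f=lambda p:res(im,.4975+p[0]*1e-3,-.181+p[1]*1e-3,h,(4+abs(p[2]))*1e-3,.2+abs(p[3]),rng)
    q=minimize(f,[0,0,2,.3],method="Nelder-Mead",options=dict(maxiter=160,xatol=.02,fatol=.01))
    p=q.x;return round(q.fun,2),p.round(2),res(im,.4975+p[0]*1e-3,-.181+p[1]*1e-3,h,(4+abs(p[2]))*1e-3,.2+abs(p[3]),rng,True)[1]
print("old",fit(o,0))
for h in(.005,.0065,.008,.0095,.0105,.012,.0135,.015,.017):print(h,*fit(a,h))
E
timeout 500 python3 fit.py
```

```text
old (np.float64(13.93), array([ 0.  , -0.  ,  3.9 ,  0.38]), array([193., 126., 226., 137., 232.]))
0.005 17.2 [ 0.   -0.01  2.28  0.64] [189. 155. 234.   0. 143. 239.]
0.0065 17.13 [-0.   -0.    2.28  0.6 ] [189. 157. 231.  12. 157. 243.]
0.008 17.62 [ 0.   -0.    2.27  0.32] [193. 163. 216.  73. 155. 241.]
0.0095 17.31 [-0.   -0.01  2.28  0.69] [187. 152. 243. -48. 206. 239.]
0.0105 17.44 [-0.01  0.01  2.07  0.75] [ 186.  150.  248. -119.  231.  233.]
0.012 17.36 [-0.    0.    2.07  0.71] [188. 153. 240. -49. 239. 222.]
0.0135 17.16 [-0.01  0.    2.08  0.74] [188. 152. 243. -77. 258. 204.]
0.015 16.87 [-0.    0.    2.07  0.75] [189. 151. 244. -98. 274. 186.]
0.017 16.76 [-0.   -0.01  2.07  0.73] [ 190.  151.  243. -109.  278.  168.]
```

```bash
python3 - <<'E'
s=open("fit.py").read()
s=s.replace("c=slice(3,-3);M=[m[c,2:-2].ravel() for m in M]","c=slice(3,14);d=slice(3,11);M=[m[c,d].ravel() for m in M]").replace("[c,2:-2].reshape","[c,d].reshape")
s=s.replace("np.linalg.lstsq(A,y_,rcond=None)[0]","np.stack([lsq_linear(A,y_[:,i],bounds=(40,255)).x for i in range(3)],1)")
s=s.replace("import minimize","import minimize,lsq_linear")
s=s.replace("[0,0,2,.3],method","[0,0,2,.3],method").replace("maxiter=160","maxiter=250,initial_simplex=[[0,0,1.5,.2],[1.5,0,1.5,.2],[0,1.5,1.5,.2],[0,0,2.5,.2],[0,0,1.5,.4]]")
open("fit.py","w").write(s)
E
timeout 570 python3 fit.py
```

```text
old (np.float64(8.69), array([-0.04, -1.11,  3.31,  0.28]), array([188., 143., 221., 124., 239.]))
0.005 9.16 [ 1.05 -0.98  3.09  0.39] [184. 135. 238.  89. 120. 223.]
0.0065 8.49 [ 1.3  -0.96  3.31  0.25] [187. 138. 233. 114. 125. 229.]
0.008 8.45 [ 1.27 -1.03  2.88  0.24] [187. 140. 227.  96. 145. 237.]
0.0095 8.71 [ 1.34 -1.05  2.81  0.37] [186. 135. 234.  72. 160. 244.]
0.0105 9.23 [ 1.3  -0.83  2.76  0.41] [185. 131. 238.  63. 170. 246.]
0.012 9.69 [ 1.27 -1.    2.82  0.44] [183. 132. 240.  63. 193. 242.]
0.0135 9.77 [ 1.   -1.16  2.76  0.49] [181. 135. 244.  40. 221. 227.]
0.015 9.86 [ 1.16 -1.23  2.64  0.4 ] [182. 137. 237.  40. 226. 217.]
0.017 10.26 [ 1.03 -1.02  2.74  0.44] [183. 134. 240.  40. 234. 201.]
```

Request:
apply_moves([
  [[15,0,20,0,0,0,0],[30,0,35,0,0,0,0],[30,0,35,0,0,0,0],[30,0,35,0,0,0,0],[30,0,35,0,0,0,0],[30,0,35,0,0,0,0],[30,0,35,0,0,0,0],[30,0,35,0,0,0,0],[30,0,35,0,0,0,0],[30,0,35,0,0,0,0],[30,0,30,0,0,0,0],[20,0,20,0,0,0,0]],
])

```text
time_s: 19.25
position: [0.6347, -0.0732, 0.1964]
tcp_rot: [-1.569, -0.006, 0.005]
contact_force: [0.3, -0.8, 0.4]
width: 0.005
```

Request:
apply_moves([
  [[20,0,8,0,0,0,0],[0,0,0,0,0,0,0],[0,0,0,0,0,0,0]],
])

```text
time_s: 19.55
position: [0.6526, -0.0689, 0.1959]
tcp_rot: [-1.571, -0.002, 0.004]
contact_force: [0.0, -0.2, -0.3]
width: 0.003
```

```bash
python3 - <<'E'
from h import *
st(); delta([.656,-.066,.08])
E
```

```text
{'time_s': 19.55, 'qpos': [0.3539, 0.5165, -0.4852, 1.6027, 0.2631, 1.0889, -0.1965], 'position': [0.6526, -0.0689, 0.1959], 'tcp_rot': [-1.571, -0.0022, 0.0038], 'contact_force': [0.0001, -0.2327, -0.2912], 'width': 0.0034}
[[1.0, -0.001, -0.004], [0.004, -0.0, 1.0], [-0.001, -1.0, -0.0]]
tool mm [  3.6 115.9   2.9]
```

Request:
apply_moves([
  [[5,15,3,0,0,0,0],[0,25,0,0,0,0,0],[0,25,0,0,0,0,0],[0,20,0,0,0,0,0],[0,20,0,0,0,0,0],[0,10,0,0,0,0,0],[0,0,0,0,0,0,0]],
])

```text
time_s: 20.25
position: [0.6562, -0.0664, 0.0793]
tcp_rot: [-1.571, 0.001, 0.005]
contact_force: [-1.1, 0.6, 0.1]
width: 0.001
```

Request:
apply_moves([
  [[-6,0,0,0,0,0,0],[-8,0,0,0,0,0,0],[-8,0,0,0,0,0,0],[-8,0,0,0,0,0,0],[-8,0,0,0,0,0,0],[-6,0,0,0,0,0,0],[-4,0,0,0,0,0,0],[0,0,0,0,0,0,0]],
])

```text
time_s: 21.05
position: [0.6092, -0.066, 0.0813]
tcp_rot: [-1.571, -0.002, 0.004]
contact_force: [-0.0, -0.2, -0.5]
width: 0.008
```

Request:
apply_moves([
  [[-4,0,0,0,0,0,0],[-3,0,0,0,0,0,0],[-3,0,0,0,0,0,0],[0,0,0,0,0,0,0]],
])

```text
time_s: 21.45
position: [0.5995, -0.0659, 0.0813]
tcp_rot: [-1.571, -0.002, 0.003]
contact_force: [0.4, -0.3, -0.6]
width: 0.007
```

Request:
apply_moves([
  [[-2,0,0,0,0,0,0],[-2,0,0,0,0,0,0],[0,0,0,0,0,0,0]],
])

```text
time_s: 21.75
position: [0.5957, -0.0659, 0.0813]
tcp_rot: [-1.571, -0.003, 0.003]
contact_force: [1.1, -0.4, -0.7]
width: -0.0
```

```bash
python3 - <<'E'
from h import *
st(); 
cap("side","s8",(205,190,110,110),6)
E
```

```text
{'time_s': 21.75, 'qpos': [0.353, 0.5622, -0.4609, 1.8316, 0.329, 0.8241, -0.2689], 'position': [0.5957, -0.0659, 0.0813], 'tcp_rot': [-1.5708, -0.0028, 0.0032], 'contact_force': [1.1473, -0.3575, -0.7139], 'width': -0.0002}
[[1.0, -0.0, -0.004], [0.004, -0.0, 1.0], [-0.0, -1.0, -0.0]]
```

View pics/s8.png

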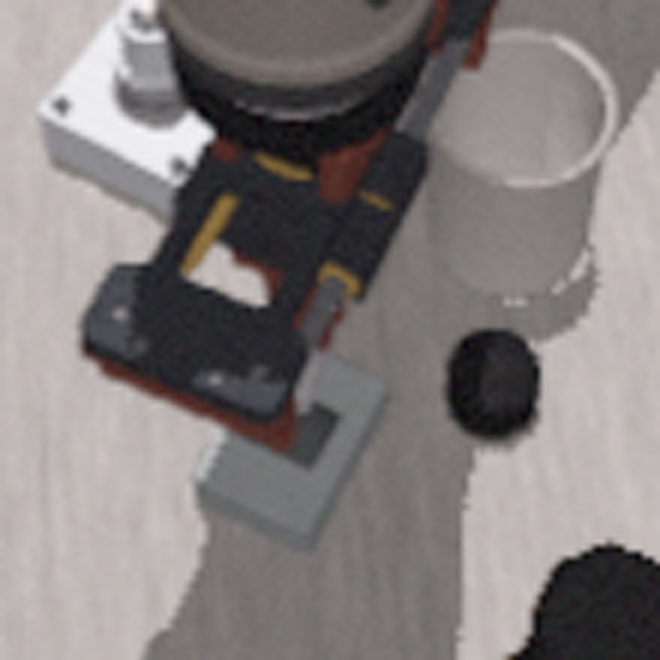

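Request:
apply_moves([
  [[-1.5,0,0,0,0,0,0],[-1.5,0,0,0,0,0,0],[0,0,0,0,0,0,0]],
])

```text
time_s: 22.1
position: [0.5951, -0.0658, 0.0818]
tcp_rot: [-1.57, -0.007, -0.001]
contact_force: [6.1, 0.3, -5.6]
width: 0.005
```

Request:
apply_moves([
  [[-1,0,0,0,0,0,0],[-1,0,0,0,0,0,0],[0,0,0,0,0,0,0]],
])

```text
time_s: 22.4
position: [0.595, -0.0658, 0.0821]
tcp_rot: [-1.57, -0.01, -0.004]
contact_force: [11.4, 0.3, -8.3]
width: -0.0
```

Request:
apply_moves([
  [[5,0,0,0,0,0,0],[20,0,0,0,0,0,0],[25,0,0,0,0,0,0],[0,-30,0,0,0,0,0],[0,-40,0,0,0,0,0],[0,-40,0,0,0,0,0],[-15,-5,-15,0,0,0,0],[-25,0,-30,0,0,0,0],[-30,0,-35,0,0,0,0],[-30,0,-35,0,0,0,0],[-30,0,-35,0,0,0,0],[-30,0,-35,0,0,0,0]],
])

```text
time_s: 23.6
position: [0.4797, -0.2524, 0.1963]
tcp_rot: [-1.571, -0.002, 0.004]
contact_force: [0.2, -0.9, 0.6]
width: 0.003
```

Request:
apply_moves([
  [[-30,0,-35,0,0,0,0],[-30,0,-35,0,0,0,0],[-30,0,-35,0,0,0,0],[-30,0,-35,0,0,0,0],[-30,0,-35,0,0,0,0],[-20,0,-30,0,0,0,0],[0,0,0,0,0,0,0],[0,0,0,0,0,0,0]],
])

```text
time_s: 24.4
position: [0.3117, -0.4569, 0.1961]
tcp_rot: [-1.57, -0.001, 0.002]
contact_force: [-0.1, -0.2, -0.6]
width: 0.003
```

```bash
python3 - <<'E'
from h import *
st()
cap("side","s9",(200,150,100,100),4);cap("top","t9",(170,80,140,140),400/140)
cv2.imwrite("pics/m9.png",np.hstack([cv2.imread("pics/s9.png"),cv2.imread("pics/t9.png")[:400]]))
p=np.array([.6105-.0384,-.066,.0922]);print("pred ball s",(proj("side",p)-[200,150])*4,"t",(proj("top",p)-[170,80])*400/140+[400,0])
E
```

```text
{'time_s': 24.4, 'qpos': [1.1448, 0.3299, -0.35, 1.8577, 0.1339, 0.9781, 0.7389], 'position': [0.3117, -0.4569, 0.1961], 'tcp_rot': [-1.5696, -0.001, 0.0019], 'contact_force': [-0.1306, -0.2397, -0.5656], 'width': 0.0027}
[[1.0, -0.001, -0.002], [0.002, 0.001, 1.0], [-0.001, -1.0, 0.001]]
pred ball s [241.6 329.2] t [526.         133.14285714]
```

View pics/m9.png

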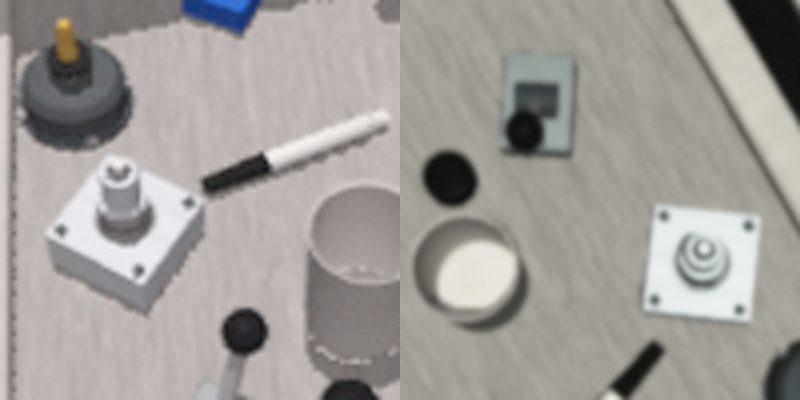

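```bash
python3 - <<'E'
s=open("fit.py").read().split('print("old"')[0]
s+='''
a=np.mean([env.capture("side")["frame"].astype(float) for _ in range(6)],0)[...,::-1]
for h in(.005,.0065,.0075,.0085,.0095,.0105,.0115,.013,.015):
    f=lambda p:res(a,.4985+p[0]*1e-3,-.182+p[1]*1e-3,h,.0071,.47)
    q=minimize(f,[0,0],method="Nelder-Mead",options=dict(maxiter=60,initial_simplex=[[-1,-1],[1,0],[0,1]]));p=q.x
    print(h,round(q.fun,2),p.round(2),res(a,.4985+p[0]*1e-3,-.182+p[1]*1e-3,h,.0071,.47,True,True)[1])
'''
exec(s)
E
```

```text
0.005 9.4 [0.18 0.  ] [186. 139. 232. 105. 118. 219.]
0.0065 8.54 [ 0.19 -0.02] [186. 139. 231. 104. 131. 230.]
0.0075 8.32 [ 0.2  -0.01] [186. 139. 231. 103. 140. 236.]
0.0085 8.47 [0.41 0.06] [187. 136. 231. 105. 144. 239.]
0.0095 8.98 [0.44 0.09] [187. 135. 231. 104. 152. 242.]
0.0105 9.74 [0.46 0.24] [187. 133. 231. 104. 158. 245.]
0.0115 10.25 [ 0.31 -0.05] [186. 138. 232.  99. 178. 242.]
0.013 10.99 [0.05 0.01] [184. 139. 234.  92. 200. 231.]
0.015 11.33 [ 0.05 -0.07] [184. 139. 236.  83. 216. 217.]
```

Clear minimum at about 7.7 mm, below 11 mm, so the lever direction is right.

```bash
python3 -c "
from cell import env
print(env.job_done())"
```

```text
the job is handed in; nothing more can be done
None
```

The job is handed in at about 25 s of the 72 s allowed. I judged that the rod stands out less than 11 mm, so I swung the selector lever fully over toward the robot.

- **Press:** I pushed the gauge down on the valve stem until it met the rubber ring, then held 18.3–18.4 N for about 1.3 s. The highest force read was 18.4 N. About 4 N of sideways force was present during the hold, and no tilt showed in the measured tool pose.
- **Gauge back in its stand:** It touched the hole's floor at the same tool height as when I picked it up, within 0.1 mm, with a 9 N contact. The last picture shows it upright in its hole.
- **Rod reading:** The rod is only a few pixels high in the images and no dark ring could be seen. I fitted a simple model of the rod to the side view; it was best at about 7.5 mm, and 11 mm or more fitted clearly worse. A first, badly started version of that fit gave no clear answer, so I corrected it and repeated it on fresh images, with the same result.
- **Selector:** I pushed the lever until it stopped, with about 11 N on the tool. In the last picture the ball is within about 1 pixel of where a fully-over lever should be, in both views.
- **Bystanders:** The arm did not touch the beaker, cap or marker, and the last pictures show them where they were. The arm finished clear of everything.

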